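# Drive the spring pin of the round specimen mould home with a mallet

## Robot

A 7-joint arm with a two-finger parallel gripper is mounted at the origin on a cart in front of the work surface, level with it; the furniture and walls round the work are solid. World frame = base frame: x ahead of the robot, y to its left, z up, the work surface at z = 0. Lengths are in m, angles in rad, forces in N, time in s.
With the tool pointing down it reaches from about 0.425 to 0.925 m from the base axis. Payload 6.8 kg.
Tool frame: the origin (TCP) lies between the finger pads; the fingertips stand 14 mm ahead of it and the grasp point (between the pads) lies 5 mm behind it; z points along the fingers, y is the direction in which the jaws open and shut (so a half turn about z gives the same grasp; the last joint's range is limited). The gripper opens to 85 mm and grips with 20 to 120 N. Pads are 22 mm wide; open, the fingers measure 114 mm over their backs; the gripper's body (76 mm by 85 mm) begins 54 mm behind the grasp point. The pads swing forward as they close: fully open they stand 13 mm farther back than shut.
Start: joints at [-1.246, 0.477, 0.022, 1.555, -0.011, 1.109, -0.083], TCP at [0.283, 0.613, 0.245] pointing down, gripper open.
Joint ranges: [-2.96, 2.96], [-0.34, 2.1], [-1.41, 1.46], [0.24, 2.44], [-1.37, 4.51], [0.17, 1.92], [-2.96, 2.96]. Speed limits (rad/s): [2.39, 2.39, 3.14, 3.14, 3.14, 3.14, 3.14].

## Interface

Orientations are given as a unit quaternion [w, x, y, z].
In Python, from station import bot gives the robot as it stands.
- The arm moves only by the shell command python3 -m crank 'ROWS' [FORCE]. ROWS is JSON, a list of rows, each a list of 3 entries, a list of its own where there are three numbers: the shift along the tool's x, y, z in m, then the turn, a rotation vector about the tool's x, y, z in degrees, then the finger opening in m, from 0 to 0.0854. A call has 1 to 10 rows; each row shifts and turns the commanded pose from where the row before left it, along the tool's axes as they then stand; what a row does not reach is not made up. A row lasts 1/8 s, in which the tool goes at most 62.5 mm and 10.7 degrees, less where a joint would pass 70% of its speed; a pose out of reach is approached as far as the arm can. A call is refused whole if a number of a shift passes 0.0625 or a number of a turn 10.7, either way. A call with a gripper value outside its range is refused whole. The fingers move at their own pace and stop on an object; FORCE is the grip in N (left out, the last holds). Time passes only in rows, so rows that do not move let the fingers close. It gives the time, the measured TCP pose, the force and the opening at its end, in the units of the state.
- bot.get_obs(): the state, without advancing time (a new reading comes with each control period).
- bot.read_camera(name): name is "scene" or "top"; returns (picture, depth): 384x512x3 uint8, red, green, blue; 384x512 float32, m along the optical axis (not along the pixel's ray), 0 where there is no reading.
- bot.calibration(name): a dict with "fx", "fy", "cx", "cy" (pixels), "D" ([k1, k2, p1, p2, k3] as OpenCV has them; the pictures are not rectified), "extrinsics" (4x4, takes a point from camera to world coordinates). Camera axes: x right, y down, z forward; pixel columns grow to the right and rows downward; lengths in m; the calibration is good to about 2 mm. A picture is of the moment at which its call begins. calibration takes no time and is no camera call.
- bot.hand_in(): hands the job in, once; it reports no verdict.
The state is a dict: "t": time; "q": joint angles; "joint_vel": joint speeds; "joint_torque": joint torques, N m; "eef_pos": TCP position; "tool_rot": TCP orientation; "contact_force": force on the tool from outside, world axes, zero at the start; "torque": the same for the moment, N m; "gripper_width": opening from 0.0 (shut) to 1.0 (fully open).
Only numpy, scipy, OpenCV 4.12 (cv2) and the standard library are available. Lean on these libraries where they do the work, as an engineer would, in place of code of your own. Each camera call takes 0.05 s, during which the arm holds its last target.

## Task

Two closed specimen moulds stand on the bench, one round and one square, each with a headed spring pin still sticking up. Take the mallet from the steel tray and knock the pin of the round mould fully home with the mallet's head, keeping the gripper itself off the mould and leaving the square mould alone. Then stand the mallet back in the tray, upright on its striking face.

Things in the scene. Friction and masses are not known exactly. Their poses are not given: they have to be found in the camera images.
- mallet_grip (a point): Mallet, about 300 g, standing on its lower striking face. Head: upright cylinder, 40 mm across, 64 mm high, white faces. Handle: level wooden bar, 20 mm wide, 22 mm high, ending 128 mm from the head's axis. This point: middle of the handle where to grip it (firmly, about 80 N), 32 mm above the lower face; z up, x along the handle towards the head, whose axis is 48 mm along +x.
- tool_tray: Shallow steel tray lying on the bench, fixed, 280 mm along its x and 200 mm along its y, rim 18 mm high. Origin at the centre of its underside, z up; its inner floor lies about 2 mm above that. The mallet stands in it.
- round_mould: The round aluminium mould, 92 mm in diameter and 46 mm high, fixed to the bench, four small screw heads on the cover. Origin at the centre of its underside, z up. Its pin stands at the centre of its cover.
- round_pin_top (a point): Top centre of the round mould's steel pin: flat head 22 mm across, 6 mm thick, on an upright 10 mm shank. At the start the head's underside is 10 to 14 mm above the cover; fully home it lies on the cover, its top 52 mm above the bench. The pin grips its bore by its own spring: it moves down against about 7 to 10 N and stays where it is left.
- round_pin (a joint): How far the round mould's pin has been driven down, in m: 0 = highest, 0.014 = fully home, with the head on the cover.
- square_mould: The square aluminium mould, 84 x 84 mm and 46 mm high, fixed to the bench, with the same kind of pin at the centre of its cover (top of the pin's head 62 to 66 mm above the bench). Origin at the centre of its underside, z up. To be left alone.
Things that resemble listed ones, but are neither listed nor needed, are in the scene too. Leave any turquoise look-alike of the round_mould alone.

How it is judged:
On the way:
1. the round mould's pin is driven home by the mallet while the gripper holds the mallet (value of joint round_pin above 0.0115 m and contact force between mallet and round_mould above 0.5 N and contact force between the fingers and mallet above 2 N).
At the end, for the whole second after the job is handed in: The round mould's pin is down by at least 11.5 of its 14 mm; the mallet is released and stands still in the tray on a striking face, upright within 10 degrees, the grip point of its handle over the tray's floor (value of joint round_pin above 0.0115 m and x of mallet_grip in the frame of tool_tray between -0.13 and 0.13 m and y of mallet_grip in the frame of tool_tray between -0.09 and 0.09 m and height (world z) of mallet_grip between 0.026 and 0.042 m and angle between mallet_grip's own z axis and vertical below 0.17 rad and contact force between mallet and tool_tray above 1 N and linear speed of mallet below 0.02 m/s); the robot touches nothing.
It fails at once if the square mould or its pin is pushed with more than 3 N (contact force between anything else and square_mould above 3 N).
It fails at once if the gripper's fingers push on the round mould or its pin with more than 3 N (contact force between the fingers and round_mould above 3 N).
It fails at once if the arm or the gripper's body pushes on the round mould or its pin with more than 3 N (contact force between the arm and round_mould above 3 N).
It also fails if it takes over 42 s, if anything falls off the work surface, if the arm or the gripper's body presses on something with over 40 N, if the wrist force passes 120 N, or if a joint passes its speed limit or range.

## Working session

There is one attempt and no reset: what is moved stays moved. The work goes in short steps, Python scripts to look and compute and a shell command to move; the robot and the scene stay as the last step left them, time stands still between calls to the robot, and variables do not carry over. Pictures are saved under pics/ and viewed, and the job is handed in when it is done.

```bash
mkdir -p pics; ls
cat > h.py <<'E'
import numpy as np, cv2
from station import bot
E
python3 - <<'E'
from h import *
o=bot.get_obs();print({k:np.round(v,3) for k,v in o.items()})
for n in("scene","top"):
    p,d=bot.read_camera(n);np.savez(f"{n}0.npz",p=p,d=d)
    cv2.imwrite(f"pics/{n}0.png",p[:,:,::-1]);c=bot.calibration(n);print({k:np.round(v,4) for k,v in c.items()})
E
```

```text
pics
{'t': np.float64(0.0), 'q': array([-1.246,  0.478,  0.022,  1.556, -0.011,  1.109, -0.083]), 'joint_vel': array([ 0.   , -0.   ,  0.001, -0.001, -0.   ,  0.   ,  0.001]), 'joint_torque': array([-1.0000e-03, -5.9647e+01,  1.6080e+00, -2.8119e+01,  1.2000e-02,
        1.0000e-02,  0.0000e+00]), 'eef_pos': array([0.283, 0.612, 0.244]), 'tool_rot': array([-0.   ,  0.215,  0.977, -0.001]), 'contact_force': array([ 0.253,  0.109, -0.146]), 'torque': array([-0.064, -0.002,  0.017]), 'gripper_width': np.float64(1.003)}
{'fx': np.float64(414.9409), 'fy': np.float64(414.9409), 'cx': np.float64(257.2455), 'cy': np.float64(188.5377), 'D': array([-0.021,  0.   ,  0.   ,  0.   ,  0.   ]), 'extrinsics': array([[ 0.8856, -0.3228,  0.334 ,  0.2134],
       [-0.4641, -0.5847,  0.6654, -0.6684],
       [-0.0194, -0.7442, -0.6676,  0.7271],
       [ 0.    ,  0.    ,  0.    ,  1.    ]])}
{'fx': np.float64(431.5479), 'fy': np.float64(431.5479), 'cx': np.float64(254.1849), 'cy': np.float64(189.6106), 'D': array([-0.1167,  0.    ,  0.    ,  0.    ,  0.    ]), 'extrinsics': array([[-0.0131, -0.9808,  0.1945,  0.3558],
       [-0.9999,  0.0108, -0.0132, -0.0104],
       [ 0.0109, -0.1946, -0.9808,  1.0582],
       [ 0.    ,  0.    ,  0.    ,  1.    ]])}
```

View pics/scene0.png

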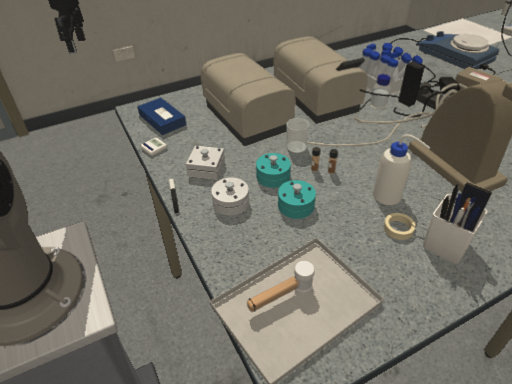

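View pics/top0.png

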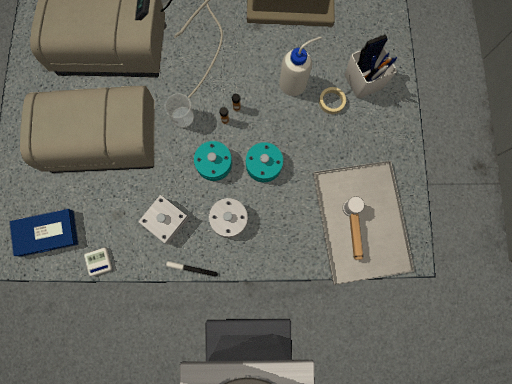

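The top view shows the plain aluminium round mould at (228,218). The look-alikes are the turquoise rounds at (213,160) and (265,161) and the square mould at (162,219). The mallet is the only one: head at (356,205), handle running down to (357,258), in the tray. I'll crop in close to check this and measure.

```bash
cat >> h.py <<'E'
def ray(n,uv):
    c=bot.calibration(n);K=np.array([[c['fx'],0,c['cx']],[0,c['fy'],c['cy']],[0,0,1]])
    q=cv2.undistortPoints(np.array(uv,float).reshape(-1,1,2),K,np.array(c['D'])).reshape(-1,2)
    E=np.array(c['extrinsics']);d=np.c_[q,np.ones(len(q))]@E[:3,:3].T
    return E[:3,3],d
def onz(n,uv,z):
    o,d=ray(n,uv);return o+d*((z-o[2])/d[:,2])[:,None]
def dep(n,uv,D):
    o,d=ray(n,uv);return o+d*np.array([D[int(round(v)),int(round(u))] for u,v in uv])[:,None]
def tri(a,b):
    (o1,d1),(o2,d2)=ray("scene",[a]),ray("top",[b]);d1=d1[0];d2=d2[0]
    s=np.linalg.lstsq(np.c_[d1,-d2],o2-o1,rcond=None)[0];p,q=o1+s[0]*d1,o2+s[1]*d2
    return (p+q)/2,np.linalg.norm(p-q)
E
python3 - <<'E'
from h import *
S=np.load("scene0.npz");T=np.load("top0.npz")
def crop(p,x,y,w,h,k): return cv2.resize(p[y:y+h,x:x+w,::-1],(w*k,h*k),interpolation=cv2.INTER_NEAREST)
a=crop(T['p'],200,190,60,60,6);b=crop(S['p'],200,165,60,60,6)
c=crop(T['p'],330,180,60,100,6)[:600];d=crop(S['p'],240,250,80,60,4)
cv2.imwrite("pics/c1.png",np.hstack([a,b]));cv2.imwrite("pics/c2.png",c);
for n,I in(("top",T),("scene",S)):
    h=cv2.cvtColor(I['p'],cv2.COLOR_RGB2HSV)
    m=cv2.inRange(h,(5,110,80),(20,255,255))
    nc,l,st,ce=cv2.connectedComponentsWithStats(m)
    for i in range(1,nc):
        if st[i,4]>100:
            ys,xs=np.where(l==i);print(n,st[i],ce[i],cv2.minAreaRect(np.c_[xs,ys].astype(np.float32)),cv2.boxPoints(cv2.minAreaRect(np.c_[xs,ys].astype(np.float32))).tolist())
    m=cv2.inRange(h,(0,0,185),(180,40,255))
    nc,l,st,ce=cv2.connectedComponentsWithStats(m)
    for i in range(1,nc):
        if st[i,4]>60: print(n,'white',st[i],ce[i])
E
```

```text
top [350 214  13  46 389] [355.8251928  236.02313625] ((355.8650817871094, 236.40731811523438), (45.59617614746094, 8.806737899780273), 83.8844985961914) [[349.05804443359375, 214.20806884765625], [357.81463623046875, 213.26986694335938], [362.672119140625, 258.6065673828125], [353.91552734375, 259.5447692871094]]
top white [285  52  19  19 106] [290.77358491  63.18867925]
top white [139 195  47  47 937] [161.87620064 218.25613661]
top white [348 197  16  15 191] [355.59685864 204.07853403]
top white [209 198  38  38 877] [227.16989738 216.97605473]
top white [ 34 222  29  17 245] [ 49.95918367 230.27755102]
top white [ 85 248  25  27 244] [ 97.06557377 261.20491803]
top white [246 363  67  21 728] [289.67857143 370.44505495]
scene [248 277  50  34 445] [270.99325843 293.06516854] ((272.12738037109375, 292.9292907714844), (10.68414306640625, 54.100624084472656), 60.945396423339844) [[245.88681030273438, 301.3962707519531], [293.1792907714844, 275.1227111816406], [298.3679504394531, 284.4623107910156], [251.07546997070312, 310.7358703613281]]
scene white [ 424   19   78   28 1122] [468.26737968  32.66399287]
scene white [155 108  17  11  85] [163.41176471 113.34117647]
scene white [141 138  25  15 131] [153.5648855  144.83206107]
scene white [186 146  37  21 446] [204.73542601 155.9058296 ]
scene white [384 149  10  13  65] [388.06153846 155.03076923]
scene white [212 178  36  24 558] [229.47849462 189.46953405]
scene white [ 37 228  29  21 376] [ 52.41755319 238.60904255]
scene white [ 216  248  146  129 6721] [293.56494569 312.77845559]
scene white [  85  266   29   70 1015] [ 97.76157635 307.28275862]
```

View pics/c1.png

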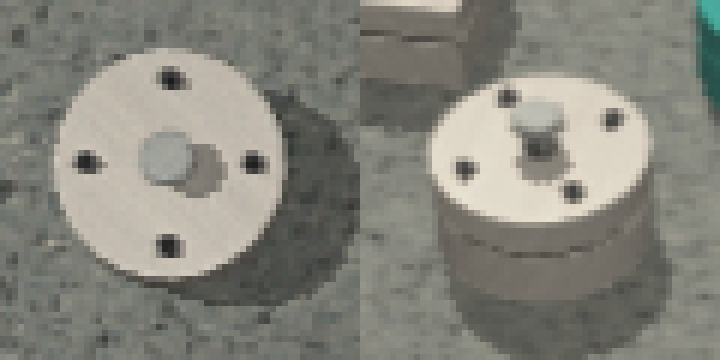

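View pics/c2.png

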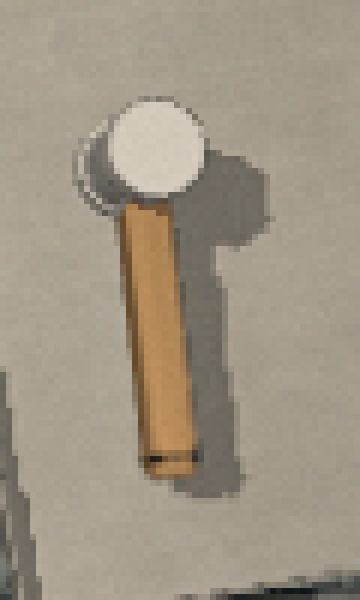

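The crops confirm it. The aluminium round mould has four screws, with its pin head at top (227.3,215.8) and scene (229.0,184.0). The mallet head's top is at (355.7,204.0), and the handle runs to about (358.5,258).

Run:
```python
from h import *
np.set_printoptions(precision=4,suppress=True)
S=np.load("scene0.npz");T=np.load("top0.npz")
print('pin tri',tri((229.0,184.0),(227.3,215.8)),'onz',onz("top",[(227.3,215.8)],.064),onz("scene",[(229,184)],.064))
print('dep',dep("top",[(227,216)],T['d']),dep("scene",[(229,184)],S['d']))
# mould cover centroid
print('cover',onz("top",[(227.17,216.97)],.046))
print('head top',onz("top",[(355.6,204.0)],.066),dep("top",[(355.6,204.)],T['d']),onz("scene",[(304.5,268.5)],.066))
pts=[(355.0,213.5),(358.3,257.8),(356.6,236)]
P=onz("top",pts,.045);print('handle',P,dep("top",pts,T['d']))
v=onz("top",[(355.6,204)],.066)[0]-P[1];print('yaw',np.degrees(np.arctan2(v[1],v[0])),np.hypot(*v[:2]))
# handle principal axis from top-lit pixels
g=T['p'].astype(int);roi=np.zeros(g.shape[:2],bool);roi[216:256,346:366]=1
m=roi&(g[...,0]>g[...,2]+50)
ys=np.arange(217,256)
for y in (220,230,240,250): print(y,[ (x,g[y,x].tolist()) for x in range(348,365) if m[y,x]][:12], [round(float(T['d'][y,x]),4) for x in range(349,364)])
# tray rim
tr=[(317,172),(390,163),(411,271),(336,282)]
print('tray',onz("top",tr,.018))
# square pin and turquoise
print('sq',onz("top",[(161.5,217.3),(212,157.5),(264.5,158.5)],.064))
```

```text
pin tri (array([0.4919, 0.0392, 0.0651]), np.float64(0.0008180198523151359)) onz [[0.4916 0.0394 0.064 ]] [[0.4927 0.0403 0.064 ]]
dep [[0.4913 0.0401 0.0628]] [[0.4926 0.0401 0.0642]]
cover [[0.4913 0.0406 0.046 ]]
head top [[ 0.5154 -0.2617  0.066 ]] [[ 0.5153 -0.2616  0.0664]] [[ 0.5163 -0.2622  0.066 ]]
handle [[ 0.4958 -0.2643  0.045 ]
 [ 0.3907 -0.2666  0.045 ]
 [ 0.442  -0.2652  0.045 ]] [[ 0.4955 -0.2638  0.0471]
 [ 0.3907 -0.2668  0.0443]
 [ 0.4423 -0.2662  0.0412]]
yaw 2.229998091606289 0.12485241482509153
220 [(350, [104, 79, 52]), (351, [136, 103, 65]), (352, [180, 138, 89]), (353, [182, 139, 88]), (354, [178, 134, 88]), (355, [172, 129, 84]), (356, [170, 128, 82]), (357, [180, 136, 91]), (358, [143, 108, 68])] [1.0672, 1.0326, 1.0255, 1.0218, 1.0206, 1.0229, 1.0228, 1.0234, 1.0217, 1.0223, 1.0636, 1.0661, 1.0653, 1.0615, 1.0644]
230 [(351, [102, 76, 50]), (352, [128, 97, 62]), (353, [184, 141, 92]), (354, [184, 138, 88]), (355, [182, 139, 90]), (356, [175, 133, 83]), (357, [177, 134, 86]), (358, [177, 133, 86]), (359, [153, 115, 77])] [1.0632, 1.061, 1.0282, 1.0199, 1.01
[... 240 characters left out ...]
 89]), (359, [180, 135, 90]), (360, [160, 121, 77])] [1.0524, 1.0549, 1.0564, 1.0218, 1.0179, 1.01, 1.0129, 1.0147, 1.0129, 1.0145, 1.0134, 1.0159, 1.0165, 1.0576, 1.0577]
250 [(353, [100, 72, 44]), (354, [133, 100, 66]), (355, [181, 139, 91]), (356, [189, 144, 94]), (357, [184, 137, 87]), (358, [184, 141, 91]), (359, [183, 138, 88]), (360, [182, 139, 90]), (361, [164, 124, 77])] [1.0527, 1.0507, 1.0505, 1.0498, 1.0197, 1.0114, 1.0087, 1.007, 1.0081, 1.0059, 1.0068, 1.0089, 1.0089, 1.0089, 1.049]
tray [[ 0.605  -0.1814  0.018 ]
 [ 0.6268 -0.3688  0.018 ]
 [ 0.3566 -0.4023  0.018 ]
 [ 0.3353 -0.2166  0.018 ]]
sq [[ 0.4896  0.1927  0.064 ]
 [ 0.6321  0.0758  0.064 ]
 [ 0.6283 -0.0494  0.064 ]]
```

```bash
cat >> h.py <<'E'
from scipy.spatial.transform import Rotation as R
def go(pos,yaw,show=True):
    """remaining shift in current tool axes and turn (deg), for tool y axis at world angle yaw, tool down"""
    o=bot.get_obs();w,x,y,z=o['tool_rot'];r=R.from_quat([x,y,z,w])
    a=np.radians(yaw);Y=np.array([np.cos(a),np.sin(a),0]);Z=np.array([0,0,-1.]);X=np.cross(Y,Z)
    t=R.from_matrix(np.c_[X,Y,Z])
    s=r.inv().apply(np.array(pos)-o['eef_pos']);v=(r.inv()*t).as_rotvec(degrees=True)
    print('t',round(float(o['t']),2),'eef',np.round(o['eef_pos'],4),'shift',np.round(s,4),'turn',np.round(v,2),'F',np.round(o['contact_force'],1),'w',round(float(o['gripper_width']),3),'q',np.round(o['q'],2))
E
python3 -c "
from h import *
go([.5,.2,.245],92.5);go([.468,-.264,.15],92.5)"
```

```text
t 0.1 eef [0.2829 0.6123 0.2444] shift [-0.37   -0.2832 -0.    ] turn [-9.00e-02 -1.00e-02 -2.73e+01] F [ 0.2  0.9 -0.2] w 0.998 q [-1.25  0.48  0.02  1.56 -0.01  1.11 -0.08]
t 0.1 eef [0.2829 0.6123 0.2444] shift [-0.5355 -0.7177  0.0957] turn [-9.00e-02 -1.00e-02 -2.73e+01] F [ 0.2  0.9 -0.2] w 0.998 q [-1.25  0.48  0.02  1.56 -0.01  1.11 -0.08]
```

```bash
python3 -m crank '[[[-0.02,-0.015,0],[0,0,0],0.05],[[-0.04,-0.03,0],[0,0,0],0.05],[[-0.044,-0.034,0],[0,0,0],0.05],[[-0.044,-0.034,0],[0,0,0],0.05],[[-0.044,-0.034,0],[0,0,0],0.05],[[-0.044,-0.034,0],[0,0,0],0.05],[[-0.044,-0.034,0],[0,0,0],0.05],[[-0.044,-0.034,0],[0,0,0],0.05],[[-0.03,-0.02,0],[0,0,0],0.05],[[-0.016,-0.014,0],[0,0,0],0.05]]' 80
python3 -c "
from h import *
go([.5,.2,.245],92.5);go([.468,-.264,.15],92.5)"
```

```text
t: 1.35
eef_pos: [0.5011, 0.1982, 0.2451]
tool_rot: [-0.0, 0.216, 0.976, -0.0]
contact_force: [-0.6, -0.0, -0.5]
gripper_width: 0.587
t 1.35 eef [0.5011 0.1982 0.2451] shift [0.0018 0.0012 0.0001] turn [ -0.04  -0.   -27.47] F [-0.6 -0.  -0.5] w 0.587 q [-0.66  0.25  0.19  1.89 -0.06  1.    0.7 ]
t 1.35 eef [0.5011 0.1982 0.2451] shift [-0.1651 -0.4329  0.0954] turn [ -0.04  -0.   -27.47] F [-0.6 -0.  -0.5] w 0.587 q [-0.66  0.25  0.19  1.89 -0.06  1.    0.7 ]
```

```bash
python3 -m crank '[[[0,0,0],[0,0,-9],0.05],[[0,0,0],[0,0,-9.2],0.05],[[0,0,0],[0,0,-9.2],0.05],[[0.003,-0.03,0],[0,0,0],0.05],[[0.006,-0.055,0],[0,0,0],0.05],[[0.006,-0.06,0],[0,0,0],0.05],[[0.006,-0.06,0],[0,0,0],0.05],[[0.006,-0.06,0],[0,0,0],0.05],[[0.006,-0.06,0.01],[0,0,0],0.05],[[0.006,-0.055,0.01],[0,0,0],0.05]]'
python3 -c "
from h import *
go([.468,-.264,.12],92.5)"
```

```text
t: 2.6
eef_pos: [0.478, -0.1827, 0.2251]
tool_rot: [0.0, -0.023, 1.0, -0.0]
contact_force: [0.5, 0.4, 0.2]
gripper_width: 0.589
t 2.6 eef [ 0.478  -0.1827  0.2251] shift [ 0.0137 -0.0808  0.1051] turn [-0.    0.02  0.09] F [0.5 0.4 0.2] w 0.589 q [-0.06  0.24  0.36  1.98 -0.1   0.94  1.96]
```

```bash
python3 -m crank '[[[0.006,-0.04,0.02],[0,0,0],0.05],[[0.005,-0.028,0.035],[0,0,0],0.05],[[0.0025,-0.0128,0.04],[0,0,0],0.05],[[0,0,0.01],[0,0,0],0.05],[[0,0,0],[0,0,0],0.05]]'
python3 - <<'E'
from h import *
go([.468,-.264,.030],92.5)
for n in("scene","top"):
    p,d=bot.read_camera(n);np.savez(f"{n}1.npz",p=p,d=d)
    c=p[170:290,230:410] if n=="scene" else p[150:290,300:420]
    cv2.imwrite(f"pics/{n}1.png",cv2.resize(c[:,:,::-1],None,fx=4,fy=4,interpolation=cv2.INTER_CUBIC))
E
```

```text
t: 3.22
eef_pos: [0.4688, -0.2612, 0.1202]
tool_rot: [-0.001, -0.023, 1.0, 0.0]
contact_force: [0.6, 0.6, -0.7]
gripper_width: 0.588
t 3.23 eef [ 0.4688 -0.2612  0.1202] shift [ 0.0008 -0.0029  0.0902] turn [ 0.05 -0.06  0.14] F [ 0.6  0.6 -0.7] w 0.588 q [ 0.11  0.43  0.35  2.01 -0.21  0.73  2.21]
```

View pics/scene1.png

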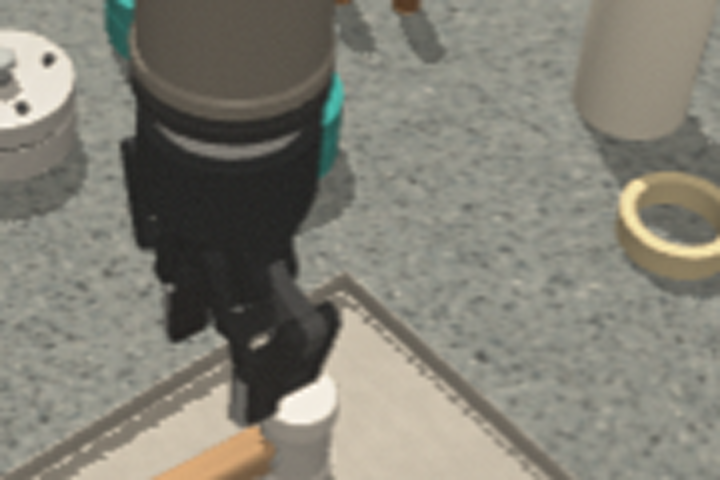

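View pics/top1.png

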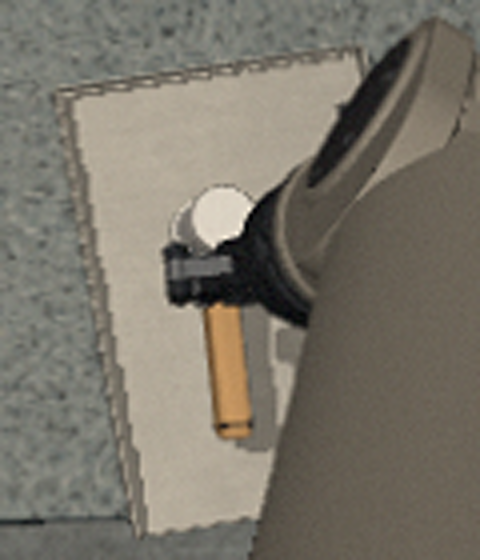

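Both views show the open gripper straddling the handle just behind the white head (top crop 220,215). Next I lower it and grip.

```bash
python3 -m crank '[[[0.001,-0.003,0.02],[0,0,0],0.05],[[0,0,0.025],[0,0,0],0.05],[[0,0,0.025],[0,0,0],0.05],[[0,0,0.015],[0,0,0],0.05],[[0,0,0.005],[0,0,0],0.05],[[0,0,0],[0,0,0],0.05]]' 80
python3 -c "
from h import *
go([.468,-.264,.030],92.5)"
```

```text
t: 4.08
eef_pos: [0.4684, -0.2651, 0.0308]
tool_rot: [0.0, -0.023, 1.0, -0.0]
contact_force: [0.4, -0.8, -0.1]
gripper_width: 0.584
t 4.08 eef [ 0.4684 -0.2651  0.0308] shift [0.0003 0.0011 0.0008] turn [-0.01  0.04  0.12] F [ 0.4 -0.8 -0.1] w 0.584 q [ 0.18  0.58  0.28  2.05 -0.29  0.55  2.28]
```

```bash
python3 -m crank '[[[0,0,0],[0,0,0],0.0],[[0,0,0],[0,0,0],0.0],[[0,0,0],[0,0,0],0.0],[[0,0,0],[0,0,0],0.0],[[0,0,0],[0,0,0],0.0],[[0,0,0],[0,0,0],0.0]]' 80
python3 -c "
from h import *
go([.468,-.264,.130],92.5)"
```

```text
t: 4.82
eef_pos: [0.4683, -0.2652, 0.031]
tool_rot: [0.001, -0.023, 1.0, -0.0]
contact_force: [-2.1, 1.1, 5.7]
gripper_width: 0.22
t 4.83 eef [ 0.4683 -0.2652  0.031 ] shift [ 0.0002  0.0012 -0.099 ] turn [-0.01  0.06  0.09] F [-2.1  1.1  5.7] w 0.22 q [ 0.18  0.58  0.28  2.05 -0.29  0.55  2.28]
```

The opening of 0.22 × 85 ≈ 19 mm matches the 20 mm handle, so I lift.

```bash
python3 -m crank '[[[0,0,-0.005],[0,0,0],0.0],[[0,0,-0.015],[0,0,0],0.0],[[0,0,-0.03],[0,0,0],0.0],[[0,0,-0.04],[0,0,0],0.0],[[0,0,-0.03],[0,0,0],0.0],[[0,0,-0.01],[0,0,0],0.0],[[0,0,0],[0,0,0],0.0]]'
python3 - <<'E'
from h import *
go([.468,-.264,.16],92.5)
for n in("scene","top"):
    p,d=bot.read_camera(n);np.savez(f"{n}2.npz",p=p,d=d)
    c=p[150:300,210:390] if n=="scene" else p[150:290,300:420]
    cv2.imwrite(f"pics/{n}2.png",cv2.resize(c[:,:,::-1],None,fx=4,fy=4,interpolation=cv2.INTER_CUBIC))
E
```

```text
t: 5.7
eef_pos: [0.4679, -0.265, 0.1605]
tool_rot: [0.0, -0.023, 1.0, -0.0]
contact_force: [-0.5, 0.6, -3.8]
gripper_width: 0.221
t 5.7 eef [ 0.4679 -0.265   0.1605] shift [-0.0002  0.0009  0.0005] turn [-0.    0.04  0.11] F [-0.5  0.6 -3.8] w 0.221 q [ 0.09  0.37  0.38  1.99 -0.19  0.82  2.19]
```

View pics/scene2.png

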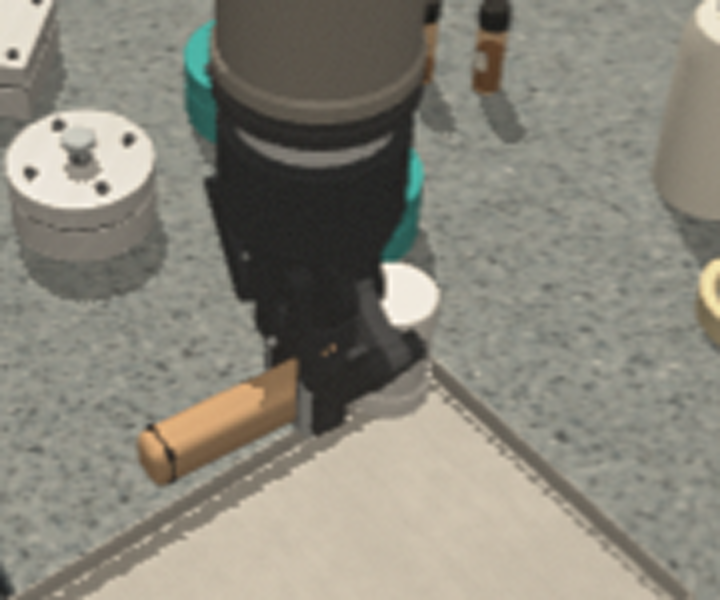

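View pics/top2.png

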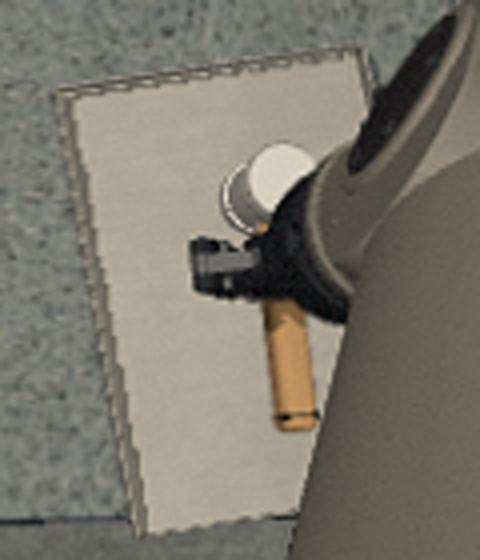

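Run:
```python
from h import *
np.set_printoptions(precision=4,suppress=True)
T=np.load("top2.npz")
u=[(370.4,195.2)]
P=onz("top",u,.1955);print(P,dep("top",u,T['d']));print(onz("scene",[(210+403/4-.4,150+295/4-.4)],.1955))
e=bot.get_obs()['eef_pos'];v=P[0]-e;print(v,np.hypot(*v[:2]),np.degrees(np.arctan2(v[1],v[0])))
for yaw in(32.5,47.5):
    a=np.radians(yaw);d=.048*np.array([np.cos(a),np.sin(a)]);p=np.array([.492,.040])-d;print(yaw,p);go([p[0],p[1],.16],90+yaw)
```

```text
[[ 0.5125 -0.261   0.1955]] [[ 0.5123 -0.2607  0.1965]]
[[ 0.5184 -0.2643  0.1955]]
[0.0454 0.0036 0.0363] 0.045557196526793804 4.568469633612053
32.5 [0.4515 0.0142]
t 5.8 eef [ 0.4671 -0.2646  0.1592] shift [ 0.0029  0.2792 -0.0006] turn [  0.08  -0.1  -29.89] F [-0.1 -0.5 -3. ] w 0.219 q [ 0.09  0.37  0.38  1.99 -0.19  0.82  2.19]
47.5 [0.4596 0.0046]
t 5.8 eef [ 0.4671 -0.2646  0.1592] shift [-0.0047  0.2693 -0.0006] turn [  0.09  -0.08 -44.89] F [-0.1 -0.5 -3. ] w 0.219 q [ 0.09  0.37  0.38  1.99 -0.19  0.82  2.19]
```

```bash
python3 -m crank '[[[0,0.015,0],[0,0,0],0.0],[[0.001,0.035,0],[0,0,0],0.0],[[0.001,0.05,0],[0,0,0],0.0],[[0.001,0.05,0],[0,0,-4],0.0],[[0,0.05,0],[0,0,-5],0.0],[[0,0.04,0],[0,0,-5],0.0],[[0,0.025,0],[0,0,-5],0.0],[[0,0.01,0],[0,0,-5],0.0],[[0,0,0],[0,0,-5],0.0],[[0,0,0],[0,0,-1],0.0]]'
python3 -c "
from h import *
go([.4515,.0142,.13],122.5)"
```

```text
t: 7.05
eef_pos: [0.433, 0.0066, 0.16]
tool_rot: [-0.0, -0.281, 0.96, -0.0]
contact_force: [-0.4, -0.3, -2.9]
gripper_width: 0.218
t 7.05 eef [0.433  0.0066 0.16  ] shift [-0.0197 -0.0035  0.03  ] turn [ 0.01 -0.04  0.13] F [-0.4 -0.3 -2.9] w 0.218 q [-0.33  0.2   0.19  2.2  -0.05  0.75  2.04]
```

```bash
python3 -m crank '[[[-0.01,-0.0015,0.006],[0,0,0],0.0],[[-0.0095,-0.002,0.014],[0,0,0],0.0],[[0,0,0.01],[0,0,0],0.0],[[0,0,0],[0,0,0],0.0]]'
python3 - <<'E'
from h import *
go([.4515,.0142,.1],122.5)
for n in("scene","top"):
    p,d=bot.read_camera(n);np.savez(f"{n}3.npz",p=p,d=d)
    c=p[110:240,150:330] if n=="scene" else p[150:290,160:300]
    cv2.imwrite(f"pics/{n}3.png",cv2.resize(c[:,:,::-1],None,fx=4,fy=4,interpolation=cv2.INTER_CUBIC))
E
```

```text
t: 7.55
eef_pos: [0.4509, 0.014, 0.1292]
tool_rot: [-0.001, -0.28, 0.96, 0.0]
contact_force: [-0.0, 0.8, -2.9]
gripper_width: 0.215
t 7.55 eef [0.4509 0.014  0.1292] shift [-0.0007 -0.0002  0.0292] turn [ 0.05 -0.15  0.06] F [-0.   0.8 -2.9] w 0.215 q [-0.32  0.28  0.18  2.19 -0.08  0.68  2.05]
```

View pics/scene3.png

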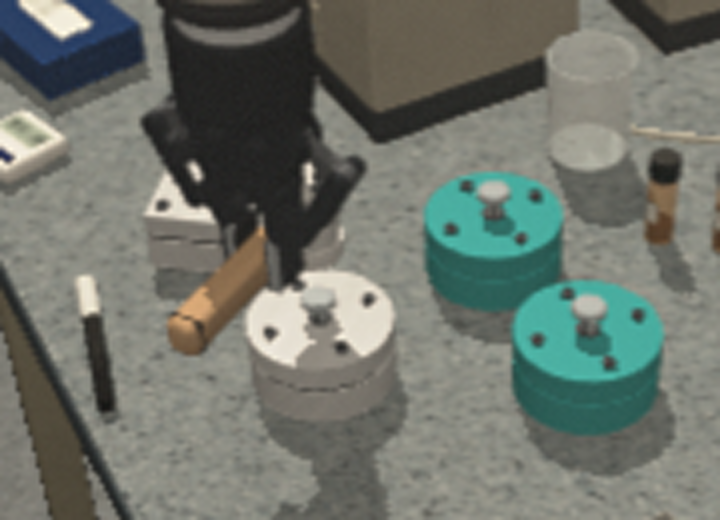

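View pics/top3.png

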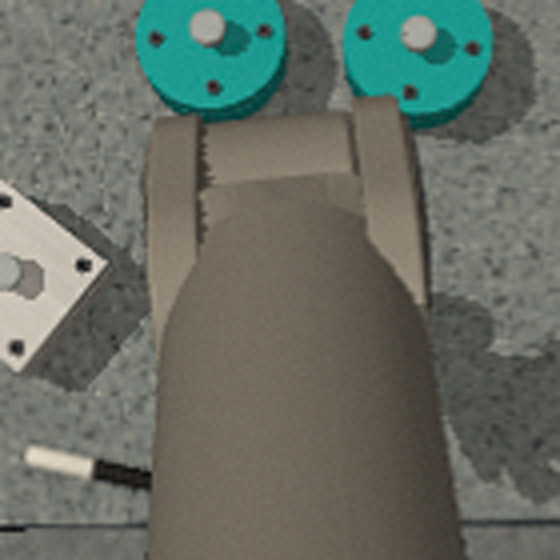

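Run:
```python
from h import *
c=bot.calibration("scene");E=np.array(c['extrinsics']);W=np.linalg.inv(E)
K=np.array([[c['fx'],0,c['cx']],[0,c['fy'],c['cy']],[0,0,1]])
def pr(p):
    return cv2.projectPoints(np.array(p,float).reshape(-1,1,3),cv2.Rodrigues(W[:3,:3])[0],W[:3,3],K,np.array(c['D']))[0].reshape(-1,2)
e=bot.get_obs()['eef_pos'];P=[e,[.492,.04,.1],[.492,.04,.164],[.492,.04,.064],e+[-.0675,-.043,.003],[.4896,.1927,.046]]
print(((pr(P)-[150,110])*4).round())
S=np.load("scene3.npz")
x=S['p'][150:185,195:245];cv2.imwrite("pics/z.png",cv2.resize(x[:,:,::-1],None,fx=14,fy=14,interpolation=cv2.INTER_CUBIC))
```

```text
[[261. 258.]
 [311. 251.]
 [304. 164.]
 [315. 297.]
 [176. 339.]
 [219. 187.]]
```

View pics/z.png

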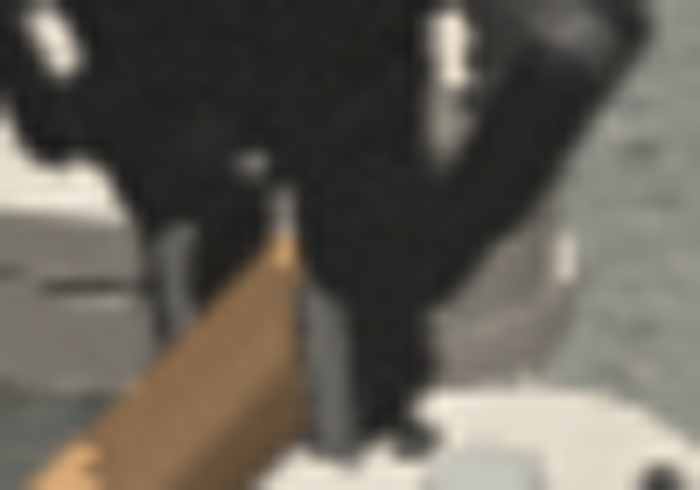

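The enlargement shows the mallet head behind the fingers, with its right edge at about px (236,174). That is where a head centred over the pin projects, so I go down slowly and watch the force.

```bash
python3 -m crank '[[[-0.0005,0,0.012],[0,0,0],0.0],[[0,0,0.014],[0,0,0],0.0],[[0,0,0.006],[0,0,0],0.0],[[0,0,0.003],[0,0,0],0.0],[[0,0,0.002],[0,0,0],0.0]]'
python3 -m crank '[[[0,0,0.003],[0,0,0],0.0],[[0,0,0.003],[0,0,0],0.0]]'
python3 -m crank '[[[0,0,0.003],[0,0,0],0.0],[[0,0,0.002],[0,0,0],0.0]]'
```

```text
t: 8.28
eef_pos: [0.4522, 0.0145, 0.0932]
tool_rot: [-0.0, -0.281, 0.96, 0.0]
contact_force: [-2.1, -0.2, 3.2]
gripper_width: 0.217
t: 8.52
eef_pos: [0.4522, 0.0145, 0.0875]
tool_rot: [0.0, -0.281, 0.96, 0.0]
contact_force: [-3.7, -1.2, 4.2]
gripper_width: 0.224
t: 8.78
eef_pos: [0.4522, 0.0145, 0.0822]
tool_rot: [-0.0, -0.281, 0.96, -0.0]
contact_force: [-2.4, -1.1, 4.1]
gripper_width: 0.217
```

```bash
python3 -m crank '[[[0,0,0.002],[0,0,0],0.0]]'
python3 -m crank '[[[0,0,0.001],[0,0,0],0.0]]'
python3 -m crank '[[[0,0,0.001],[0,0,0],0.0]]'
```

```text
t: 8.9
eef_pos: [0.4519, 0.0142, 0.0806]
tool_rot: [-0.0, -0.281, 0.96, 0.0]
contact_force: [-11.0, -2.9, 25.7]
gripper_width: 0.218
t: 9.02
eef_pos: [0.4518, 0.0143, 0.0803]
tool_rot: [-0.0, -0.28, 0.96, 0.0]
contact_force: [-13.0, 1.3, 28.2]
gripper_width: 0.217
t: 9.15
eef_pos: [0.4515, 0.0143, 0.0794]
tool_rot: [-0.001, -0.281, 0.96, 0.0]
contact_force: [-12.7, -3.7, 27.6]
gripper_width: 0.215
```

The force jumped to about 28 N at TCP z 0.0806, where I predicted bottoming at 0.081. I lift off and look.

```bash
python3 -m crank '[[[0,0,-0.004],[0,0,0],0.0],[[0,0,-0.012],[0,0,0],0.0],[[0,0,-0.025],[0,0,0],0.0],[[0,0,-0.03],[0,0,0],0.0],[[0,0,-0.015],[0,0,0],0.0],[[0,-0.01,0],[0,0,4],0.0],[[0,-0.03,0],[0,0,6],0.0],[[0,-0.03,0],[0,0,6],0.0],[[0,-0.03,0],[0,0,6],0.0],[[0,-0.02,0],[0,0,8],0.0]]'
python3 - <<'E'
from h import *
go([.468,-.264,.16],92.5)
for n in("scene","top"):
    p,d=bot.read_camera(n);np.savez(f"{n}4.npz",p=p,d=d)
    c=p[130:270,180:330] if n=="scene" else p[150:290,160:340]
    cv2.imwrite(f"pics/{n}4.png",cv2.resize(c[:,:,::-1],None,fx=4,fy=4,interpolation=cv2.INTER_CUBIC))
E
```

```text
t: 10.4
eef_pos: [0.4961, -0.0997, 0.164]
tool_rot: [-0.0, -0.018, 1.0, -0.0]
contact_force: [0.1, -0.1, -3.5]
gripper_width: 0.22
t 10.4 eef [ 0.4961 -0.0997  0.164 ] shift [ 0.0338 -0.1632  0.0042] turn [-0.05 -0.02 -0.49] F [ 0.1 -0.1 -3.5] w 0.22 q [-0.21  0.31  0.35  2.05 -0.14  0.8   1.82]
```

View pics/scene4.png

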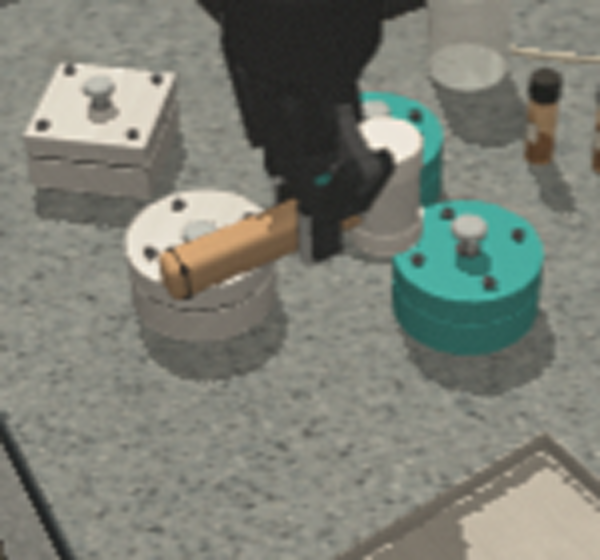

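View pics/top4.png

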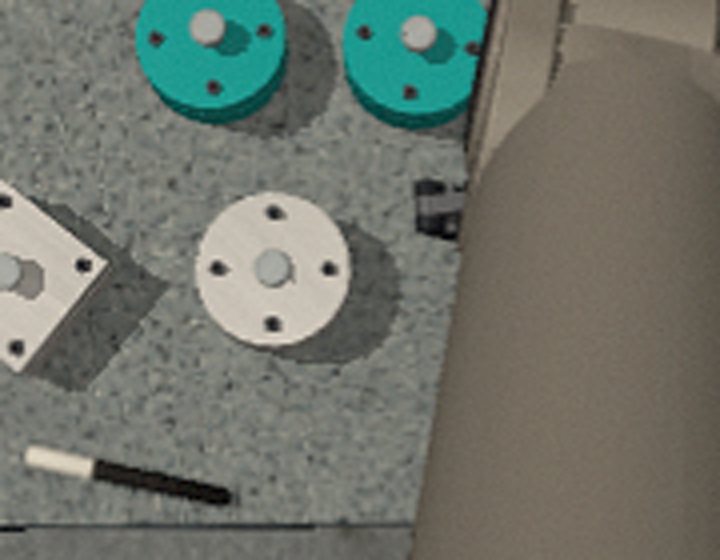

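The pin head, at top crop (273,267), now sits flat on the cover with no offset shadow, so it is home. The mallet still hangs upright. I take it back to the tray.

```bash
python3 -m crank '[[[0.006,-0.03,0],[0,0,0],0.0],[[0.011,-0.05,0],[0,0,0],0.0],[[0.01,-0.05,0],[0,0,0],0.0],[[0.007,-0.028,0],[0,0,-0.5],0.0],[[0,-0.005,0],[0,0,0],0.0],[[0,0,0.03],[0,0,0],0.0],[[0,0,0.045],[0,0,0],0.0],[[0,0,0.035],[0,0,0],0.0],[[0,0,0.01],[0,0,0],0.0],[[0,0,0.005],[0,0,0],0.0]]'
python3 - <<'E'
from h import *
go([.468,-.264,.031],92.5)
p,d=bot.read_camera("scene")
cv2.imwrite("pics/s5.png",cv2.resize(p[220:340,200:390,::-1],None,fx=4,fy=4,interpolation=cv2.INTER_CUBIC))
E
```

```text
t: 11.75
eef_pos: [0.4697, -0.2604, 0.0393]
tool_rot: [0.0, -0.027, 1.0, 0.0]
contact_force: [-0.9, -0.3, -3.3]
gripper_width: 0.22
t 11.75 eef [ 0.4697 -0.2604  0.0393] shift [ 0.0019 -0.0035  0.0083] turn [0.01 0.01 0.63] F [-0.9 -0.3 -3.3] w 0.22 q [ 0.15  0.56  0.3   2.05 -0.3   0.57  2.29]
```

View pics/s5.png

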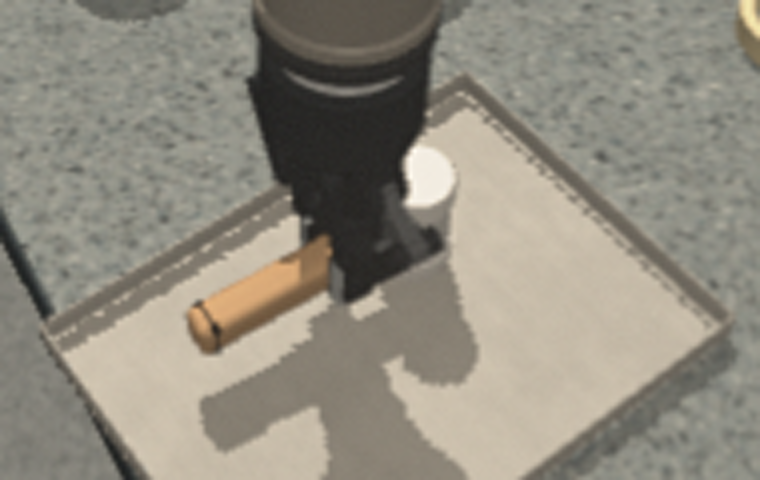

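The mallet hangs just above the tray floor, level and inside the rim (head at crop 430,180). I lower it to contact.

```bash
python3 -m crank '[[[0,-0.003,0.004],[0,0,0],0.0],[[0,0,0.003],[0,0,0],0.0]]'
python3 -m crank '[[[0,0,0.0015],[0,0,0],0.0],[[0,0,0],[0,0,0],0.0]]'
```

```text
t: 12.05
eef_pos: [0.47, -0.2643, 0.033]
tool_rot: [0.001, -0.027, 1.0, -0.0]
contact_force: [-0.8, 0.2, -2.1]
gripper_width: 0.22
t: 12.3
eef_pos: [0.4694, -0.2636, 0.0309]
tool_rot: [0.0, -0.027, 1.0, 0.0]
contact_force: [0.2, -0.7, -2.9]
gripper_width: 0.215
```

```bash
python3 -m crank '[[[0,0,0.001],[0,0,0],0.0],[[0,0,0],[0,0,0],0.0]]'
python3 -m crank '[[[0,0,0.001],[0,0,0],0.0],[[0,0,0],[0,0,0],0.0]]'
```

```text
t: 12.55
eef_pos: [0.4695, -0.2637, 0.0301]
tool_rot: [0.0, -0.027, 1.0, 0.0]
contact_force: [-2.2, 0.2, 1.3]
gripper_width: 0.218
t: 12.8
eef_pos: [0.4694, -0.2637, 0.0298]
tool_rot: [0.0, -0.027, 1.0, 0.0]
contact_force: [-4.6, 2.7, 12.7]
gripper_width: 0.216
```

Firm contact now, so I open and rise.

```bash
python3 -m crank '[[[0,0,-0.0005],[0,0,0],0.03],[[0,0,0],[0,0,0],0.045],[[0,0,0],[0,0,0],0.05],[[0,0,0],[0,0,0],0.05]]'
python3 -m crank '[[[0,0,-0.01],[0,0,0],0.05],[[0,0,-0.02],[0,0,0],0.05],[[0,0,-0.04],[0,0,0],0.05],[[0,0,-0.05],[0,0,0],0.05],[[0,0,-0.05],[0,0,0],0.05],[[0,0.04,-0.02],[0,0,0],0.05],[[0,0.05,0],[0,0,0],0.05],[[0,0.05,0],[0,0,0],0.05],[[0,0.04,0],[0,0,0],0.05],[[0,0,0],[0,0,0],0.05]]'
python3 - <<'E'
from h import *
np.set_printoptions(precision=4,suppress=True)
go([.468,-.264,.2],92.5)
for n in("scene","top"):
    p,d=bot.read_camera(n);np.savez(f"{n}6.npz",p=p,d=d)
    cv2.imwrite(f"pics/{n}6.png",p[:,:,::-1])
E
```

```text
t: 13.3
eef_pos: [0.4694, -0.2636, 0.0292]
tool_rot: [-0.0, -0.027, 1.0, 0.0]
contact_force: [-0.2, -0.2, -0.2]
gripper_width: 0.584
t: 14.55
eef_pos: [0.4595, -0.0808, 0.2198]
tool_rot: [0.0, -0.03, 1.0, 0.001]
contact_force: [0.1, -0.1, 1.2]
gripper_width: 0.589
t 14.55 eef [ 0.4595 -0.0808  0.2198] shift [ 0.0025 -0.1834  0.0196] turn [0.07 0.03 0.93] F [ 0.1 -0.1  1.2] w 0.589 q [-0.26  0.16  0.34  2.08 -0.07  0.91  1.75]
```

View pics/scene6.png

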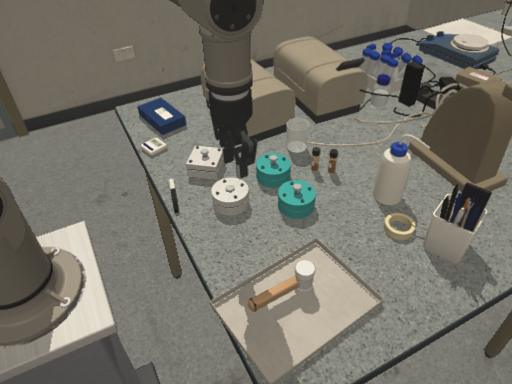

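View pics/top6.png

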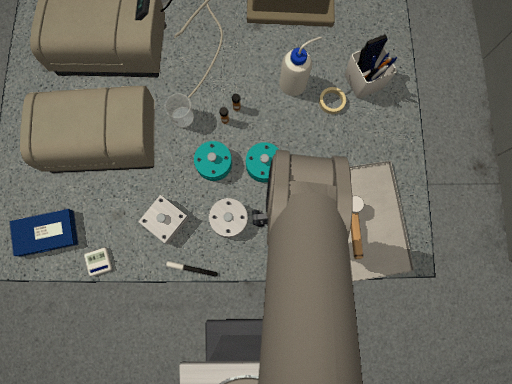

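The mallet stands in the tray (scene head 305,268; handle 272,293) and the arm is clear. I check the pin height and the mallet numerically.

Run:
```python
from h import *
np.set_printoptions(precision=4,suppress=True)
S=np.load("scene6.npz");T=np.load("top6.npz")
a=np.hstack([cv2.resize(I['p'][y:y+50,x:x+50,::-1],None,fx=7,fy=7,interpolation=cv2.INTER_NEAREST) for I,x,y in((S,205,165),(T,203,192))])
cv2.imwrite("pics/c6.png",a)
def med(n,I,u,v,r):
    uv=[(x,y) for x in range(u-r,u+r+1) for y in range(v-r,v+r+1)];return np.median(dep(n,uv,I['d']),0)
print('pin',med("top",T,228,217,1),med("scene",S,230,188,1),'sqpin',med("top",T,161,217,1))
print('mallet head',med("scene",S,305,267,3),med("top",T,357,203,2))
for u,v in((298,268),(305,264),(312,267),(305,271)): print(med("scene",S,u,v,1))
print('handle',med("scene",S,290,283,1),med("scene",S,258,299,1))
```

```text
pin [0.4906 0.0384 0.0518] [0.4928 0.036  0.0528] sqpin [0.4906 0.1941 0.0624]
mallet head [ 0.5187 -0.2602  0.0665] [ 0.518  -0.2654  0.0651]
[ 0.5061 -0.2547  0.0659]
[ 0.5225 -0.2541  0.066 ]
[ 0.531  -0.2665  0.0667]
[ 0.5146 -0.2669  0.0648]
handle [ 0.482  -0.2665  0.0456] [ 0.4096 -0.2684  0.0453]
```

View pics/c6.png

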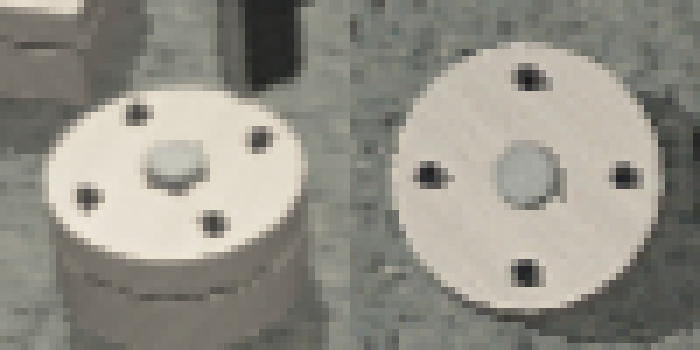

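The pin head lies flat on the cover with its top at 52 mm, against a target of 52. The mallet's head face is level at 66 mm and the handle top level at 45 mm. I hand in.

```bash
python3 -c "
from h import *
print(bot.hand_in())"
```

```text
the job is handed in; nothing more can be done
None
```

I gripped the mallet at 80 N, pressed the round mould's pin home with the mallet's head, and stood the mallet back in the tray. I handed in at about 14.7 s of the 42 s allowed.

- **Pin:** its top measured 52 to 53 mm above the bench, where 52 mm is fully home. The wrist force rose to about 28 N as it bottomed, and in the last pictures the head lies flat on the cover.
- **Mallet:** it is released and upright in the tray. Its head face is level at about 66 mm and its handle top at about 45 mm, and the grip point is near (0.47, -0.264), inside the rim.
- **Square mould:** its pin still stands at about 62 mm and I saw no sign of contact. The turquoise moulds were not touched either.
- **Checks:** none failed. The two cameras differed by up to about 6 mm in one position (the mallet head in the gripper) and by 5 mm or less elsewhere, always well within the tolerances. The hand-in gave no verdict.

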